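# Open the combination lock of the ingredient chest and hold it up

## Robot

A 7-joint arm with a two-finger parallel gripper is mounted at the origin on the work surface. World frame = base frame: x ahead of the robot, y to its left, z up, the work surface at z = 0. Lengths are in m, angles in rad, forces in N, time in s.
With the tool pointing down it reaches from about 0.425 to 0.925 m from the base axis. Payload 6.8 kg.
Tool frame: the origin (TCP) lies midway between the tips of the shut fingers; the grasp point (between the pads) lies 19 mm behind it (bot.pinch_z is the distance from the TCP to the grasp point, in m); x points along the fingers, y is the direction in which the jaws open and shut, and the axes are right-handed (so a half turn about x gives the same grasp; the last joint's range is limited). The gripper opens to 85 mm and grips with 20 to 120 N. Pads are 22 mm wide; open, the fingers measure 114 mm over their backs; the gripper's body (76 mm by 85 mm) begins 54 mm behind the grasp point. The pads swing forward as they close: fully open they stand 13 mm farther back than shut.
Start: joints at [1.16, 0.477, 0.022, 1.555, -0.011, 1.109, -0.083], TCP at [0.201, -0.644, 0.231] pointing down, gripper open.
Joint ranges: [-2.96, 2.96], [-0.34, 2.1], [-1.41, 1.46], [0.24, 2.44], [-1.37, 4.51], [0.17, 1.92], [-2.96, 2.96]. Speed limits (rad/s): [2.39, 2.39, 3.14, 3.14, 3.14, 3.14, 3.14].

## Interface

Orientations are given as a unit quaternion [w, x, y, z].
In Python, from station import bot gives the robot as it stands. The module is installed in compiled form; this text tells all that it offers.
- The arm moves only by the tool step_arm, never from a script. Its argument "plan" is a list of rows, each a list of 6 numbers: the shift along the tool's x, y, z in units of 40 mm (1.0 is 40 mm), then the turn, a rotation vector about the tool's x, y, z in units of 360 degrees (1.0 is 360 degrees). In form: [[dx, dy, dz, ax, ay, az], ...]. A call has 1 to 8 rows; each row shifts and turns the commanded pose from where the row before left it, along the tool's axes as they then stand; what a row does not reach is not made up. A row lasts 1/8 s, in which the tool goes at most 62.5 mm and 10.7 degrees, less where a joint would pass 70% of its speed; a pose out of reach is approached as far as the arm can. A call with a number of a shift or a turn outside -1 to 1 is refused whole. A call with a gripper value outside its range is refused whole. "fingers" is the closure, from -1 (fully open) to 1 (shut), set as the call begins (left out, the last holds). The fingers move at their own pace and stop on an object; "force" is the grip in N (left out, the last holds). Time passes only in rows, so rows that do not move let the fingers close. It gives the time, the measured TCP pose, the force and the opening at its end, in the units of the state.
- bot.get_obs(): the state, without advancing time (a new reading comes with each control period).
- bot.read_camera(name): name is "scene" or "side" or "wrist"; returns (picture, depth): 420x560x3 uint8, red, green, blue; 420x560 float32, m along the optical axis (not along the pixel's ray), 0 where there is no reading.
- bot.camera_model(name): a dict with "mtx" (3x3 intrinsics, pixels), "origin" and "rotation" of the camera in the world; the wrist camera has in their place "T_tool_cam" (4x4, takes a point from camera to tool coordinates, whose origin is the TCP and whose axes are the tool frame's). Camera axes: x right, y up, looking along -z (the intrinsics and any distortion apply to the point x, -y, -z); pixel columns grow to the right and rows downward; lengths in m; the calibration is good to about 2 mm. A picture is of the moment at which its call begins: read the wrist's pose just before it. camera_model takes no time and is no camera call.
- bot.hand_in(): hands the job in, once; it reports no verdict.
The state is a dict: "t": time; "q": joint angles; "joint_vel": joint speeds; "joint_torque": joint torques, N m; "eef_pos": TCP position; "tool_rot": TCP orientation; "contact_force": force on the tool from outside, world axes, zero at the start; "torque": the same for the moment, N m; "gripper_width": opening from 0.0 (shut) to 1.0 (fully open).
Only numpy, scipy, OpenCV 4.12 (cv2) and the standard library are available. Lean on these libraries where they do the work, as an engineer would, in place of code of your own. Each camera call takes 0.05 s, during which the arm holds its last target.

## Task

Open the ingredient chest's combination lock: turn its dial until the white line clicks in at the green mark, then pull the shackle out towards its bow as far as it goes so that it leaves the staple. Then lift the opened lock out of its cradle and present it: finish while holding it still, level and shackle open, at least 12 cm above where it lay, touching nothing but the gripper, and leave the nozzle, bowl and spray bottle where they stand.

Things in the scene. Friction and masses are not known exactly. Their poses are not given: they have to be found in the camera images.
- lock: Loose steel padlock, about 0.37 kg, flat and face up in its cradle. Body 62 x 60 x 26 mm: x -34..+28, y +-30, z +-13 mm about the origin, which is on the dial's axis half-way up. -x points to the shackle (roughly to the robot), z up. Twelve ticks round the dial; the wide green one, at -x, is the opening mark. Only with the shackle fully out can it be lifted, straight up.
- dial_grip (a point): On the dial's axis, 30 mm above the lock's origin, 17 mm above the body's top face, 8 mm below the dial's top. The dial is a round black ribbed drum, 43 mm in diameter, 24 mm high, starting 1 mm above the face; pinch it at any yaw, fingertips just above the face. It also serves to lift the lock. Turns with the dial.
- dial (a joint): Dial angle (rad), endless, growing anticlockwise from above. At 0 (or 6.283) the white line on its top and rim points at the green mark and the gate is open (within about 0.08); elsewhere the shackle is blocked. Twelve springy clicks every 0.524 rad, one at 0, each taking about 0.05 Nm to leave; a released dial settles in the nearest. Starts from 0.7 to 5.5.
- shackle_grip (a point): Midway between the shackle's legs, at lock x = -66 mm when shut, at the height of the lock's origin (29 mm above the lid). The shackle is a U of 8 mm bar, legs along lock x, 48 mm over the outside, 32 mm inside; its bow's outer edge is 17 mm farther to -x. Free space around and below: pinch it from above across both legs, fingers closing along lock y.
- shackle (a joint): How far the shackle is drawn out along lock -x (m): 0 shut, 0.024 fully out, a firm stop. With the gate open it takes about 3 N, and stays where it is left. Its short leg (lock -y side) runs through the staple and is clear of it when fully out.
- staple (a point): Top of the fixed brass staple arch, at lock (-41, -20, +14) mm when seated; 6 mm thick along lock x, 23 mm wide along y, standing on the lid around the shackle's short leg.
- chest: Fixed white and blue ingredient chest, 244 x 303 mm, lid at 70 mm; origin at the centre of its underside, right below the seated lock's origin (99 mm higher), same axes. Its cradle has a pad at 86 mm and grey lips up to 96 mm around the lock, with about 1.5 mm of play, that keep the lock from turning or sliding.
- nozzle: Bystander: small loose aluminium icing nozzle (cone, 28 mm foot, 34 mm high) standing on the chest lid; origin at its foot. Leave it.
- bowl: Bystander: small loose aluminium bowl, 100 mm wide, 50 mm high, on the table to the left; origin under its centre. Leave it.
- sprayer: Bystander: loose blue and clear spray bottle, 64 mm wide, 200 mm high, on the table to the right; origin under its centre. Leave it.

How it is judged:
On the way, in this order (a step that is already met when the one before it is completed fails the run):
1. the dial stands in the click at the green mark (within 0.12 rad), the shackle still shut ((value of joint dial between -0.12 and 0.12 rad or value of joint dial between 6.163 and 6.403 rad) and value of joint shackle below 0.005 m), for 0.2 s.
2. the shackle is drawn out at least 20 mm of its 24 mm (value of joint shackle above 0.02 m), for 0.2 s.
At the end, for the whole second after the job is handed in: The gripper still holds the lock (over 1 N) at least 100 mm above its seated height, level within 0.35 rad (20 degrees), at rest (under 0.05 m/s), the shackle at least 16 mm out, and the lock touches neither the chest nor the bystanders (z of lock in the frame of chest above 0.199 m and angle between lock's own z axis and vertical below 0.35 rad and value of joint shackle above 0.016 m and contact force between the fingers and lock above 1 N and linear speed of lock below 0.05 m/s and contact force between lock and chest below 0.1 N and contact force between lock and bowl below 0.1 N and contact force between lock and sprayer below 0.1 N and contact force between lock and nozzle below 0.1 N); the arm keeps its last pose, push and grip.
It fails at once if a bystander (nozzle, bowl or spray bottle) is moved more than 30 mm (distance of any of nozzle, bowl, sprayer from where it was at the start of the episode above 0.03 m).
It also fails if it takes over 67 s, if anything falls off the work surface, if the arm or the gripper's body presses on something with over 40 N, if the wrist force passes 120 N, or if a joint passes its speed limit or range.

## Working session

There is one attempt and no reset: what is moved stays moved. The work goes in short steps, Python scripts to look and compute and a tool call to move; the robot and the scene stay as the last step left them, time stands still between calls to the robot, and variables do not carry over. Pictures are saved under pics/ and viewed, and the job is handed in when it is done.

Besides the shell and the picture viewer there is one more tool, called after "Call:" by a JSON object that holds its "api" and its "payload". step_arm: Moves the arm, as the interface text tells. Shifts and turns lie within -1 to 1; 1 stands for 40 mm of shift or 360 degrees of turn. Its arguments: {"type":"object","properties":{"plan":{"type":"array"},"fingers":{"type":"number"},"force":{"type":"number"}},"required":["plan"]}

```bash
mkdir -p pics; cat > h.py <<'E'
import numpy as np, cv2
from station import bot
from scipy.spatial.transform import Rotation as R
def rot(q): return R.from_quat([q[1],q[2],q[3],q[0]])
def pose():
    o=bot.get_obs(); T=np.eye(4); T[:3,:3]=rot(o["tool_rot"]).as_matrix(); T[:3,3]=o["eef_pos"]; return T
def cam(name):
    m=bot.camera_model(name)
    if "T_tool_cam" in m: T=pose()@np.array(m["T_tool_cam"])
    else:
        T=np.eye(4); r=np.array(m["rotation"]); T[:3,:3]=r if r.shape==(3,3) else rot(r).as_matrix(); T[:3,3]=m["origin"]
    return np.array(m["mtx"]),T,m
def ray(K,T,u,v):
    d=np.array([(u-K[0,2])/K[0,0],-(v-K[1,2])/K[1,1],-1.]); return T[:3,3],T[:3,:3]@d
def plane(K,T,u,v,z):
    o,d=ray(K,T,u,v); return o+d*(z-o[2])/d[2]
def proj(K,T,p):
    c=T[:3,:3].T@(np.asarray(p)-T[:3,3]); return K[0,0]*c[0]/-c[2]+K[0,2], K[1,1]*-c[1]/-c[2]+K[1,2]
def save(n,im): cv2.imwrite("pics/"+n+".png",im[:,:,::-1])
E
python3 - <<'E'
from h import *
for n in ["scene","side","wrist"]:
    K,T,m=cam(n); im,d=bot.read_camera(n); save(n+"0",im); np.savez("pics/"+n+"0.npz",im=im,d=d,K=K,T=T)
    print(n,{k:v for k,v in m.items() if k not in("origin","rotation")},T.round(3).tolist())
print(bot.get_obs(),bot.pinch_z)
E
```

```text
scene {'mtx': array([[414.3029407 ,   0.        , 280.28930109],
       [  0.        , 414.3029407 , 208.26427495],
       [  0.        ,   0.        ,   1.        ]])} [[-0.39, -0.637, 0.665, 1.263], [0.921, -0.264, 0.288, 0.305], [-0.008, 0.724, 0.689, 0.788], [0.0, 0.0, 0.0, 1.0]]
side {'mtx': array([[435.37619462,   0.        , 274.74542439],
       [  0.        , 435.37619462, 210.90899579],
       [  0.        ,   0.        ,   1.        ]])} [[-0.939, 0.255, -0.23, 0.319], [-0.343, -0.671, 0.657, 0.769], [0.013, 0.696, 0.718, 0.982], [0.0, 0.0, 0.0, 1.0]]
wrist {'mtx': array([[310.53514509,   0.        , 282.63429974],
       [  0.        , 310.53514509, 210.37645278],
       [  0.        ,   0.        ,   1.        ]]), 'T_tool_cam': array([[-7.70919373e-04,  2.78307663e-01, -9.60491671e-01,
        -1.43522673e-01],
       [ 9.99999636e-01, -1.37434660e-04, -8.42452085e-04,
         3.22500794e-05],
       [-3.66465718e-04, -9.60491971e-01, -2.78307456e-01,
        -7.17593839e-02],
       [ 0.00000000e+00,  0.00000000e+00,  0.00000000e+00,
         1.00000000e+00]])} [[0.299, 0.917, 0.266, 0.27], [-0.954, 0.287, 0.082, -0.623], [-0.001, -0.278, 0.96, 0.374], [0.0, 0.0, 0.0, 1.0]]
{'t': 0.15, 'q': array([ 1.15991829,  0.47763295,  0.02236197,  1.55618839, -0.01149434,
        1.10934317, -0.08308833]), 'joint_vel': array([ 0.00143797, -0.00126305, -0.00178636, -0.00391241, -0.00086823,
       -0.00043982,  0.0010266 ]), 'joint_torque': array([ 2.58688648e-03, -5.96924722e+01,  1.61008414e+00, -2.81493938e+01,
        1.26644166e-02,  6.54633535e-03,  4.94267761e-05]), 'eef_pos': array([ 0.20111459, -0.64386541,  0.23054932]), 'tool_rot': array([-0.10614943, -0.6989016 , -0.10714315,  0.6991346 ]), 'contact_force': array([ 0.31466113,  0.00251095, -0.58737416]), 'torque': array([ 0.05901175, -0.02008351,  0.00354891]), 'gripper_width': 1.0004783956383831} 0.0187
```

View pics/scene0.png

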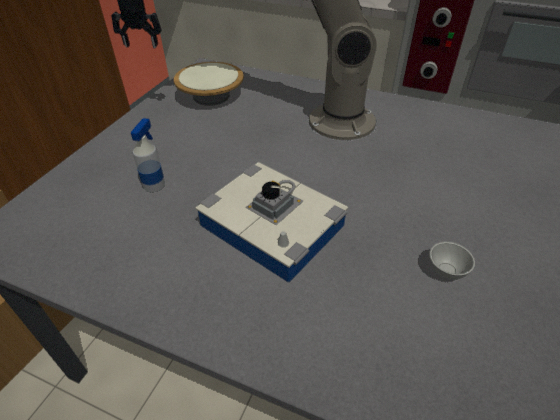

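View pics/side0.png

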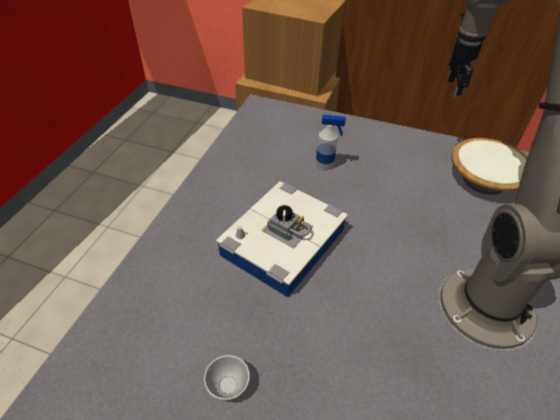

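View pics/wrist0.png

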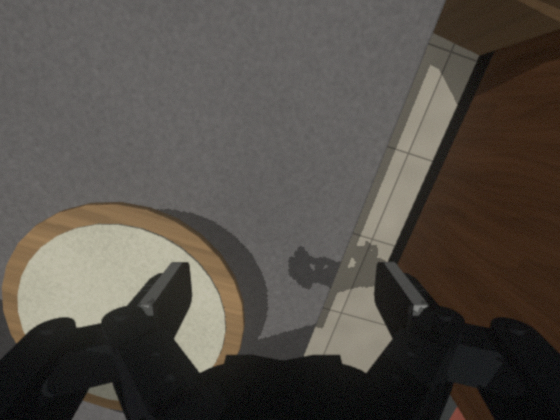

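The scene view shows the chest in the centre, the dial at about (270,189), the bottle at (148,160), the bowl at (452,262) and the nozzle at (284,240). In the side view the dial is at (284,213).

```bash
python3 - <<'E'
from h import *
for n,px in dict(scene=dict(dial=(270,188,.137),bottle=(151,188,0.0),noz=(284,240,.085),bowl=(452,262,.025)),side=dict(dial=(284,212,.137),bottle=(325,160,.02),noz=(240,232,.085),bowl=(227,378,.025))).items():
    z=np.load(f"pics/{n}0.npz")
    for k,(u,v,h) in px.items(): print(n,k,plane(z["K"],z["T"],u,v,h).round(3))
    # white lid orientation
    im=z["im"]; hsv=cv2.cvtColor(im,cv2.COLOR_RGB2HSV)
    y,x,=(212,284) if n=="side" else (188,270)
    c=im[y-60:y+60,x-70:x+70]; save(n+"crop",cv2.resize(c,None,fx=5,fy=5,interpolation=cv2.INTER_CUBIC))
E
```

```text
scene dial [ 0.579 -0.018  0.137]
scene bottle [ 0.568 -0.407  0.   ]
scene noz [0.678 0.06  0.085]
scene bowl [0.541 0.429 0.025]
side dial [ 0.565 -0.01   0.137]
side bottle [ 0.549 -0.406  0.02 ]
side noz [0.668 0.057 0.085]
side bowl [0.547 0.417 0.025]
```

View pics/sidecrop.png

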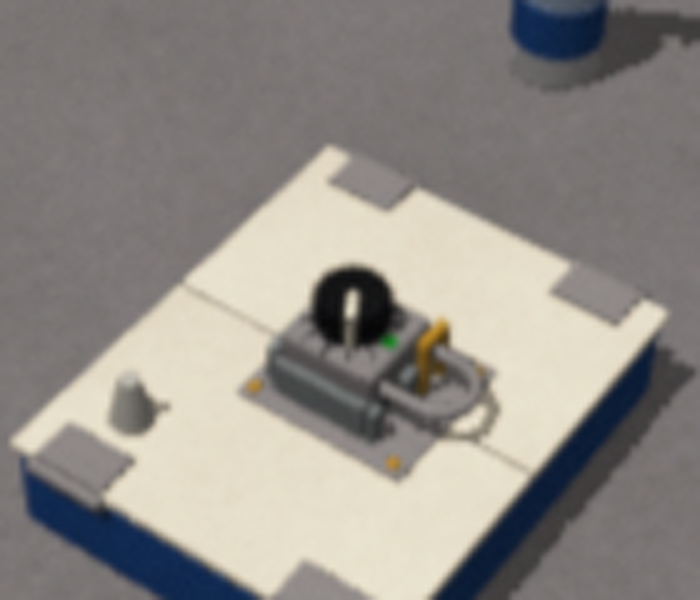

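View pics/scenecrop.png

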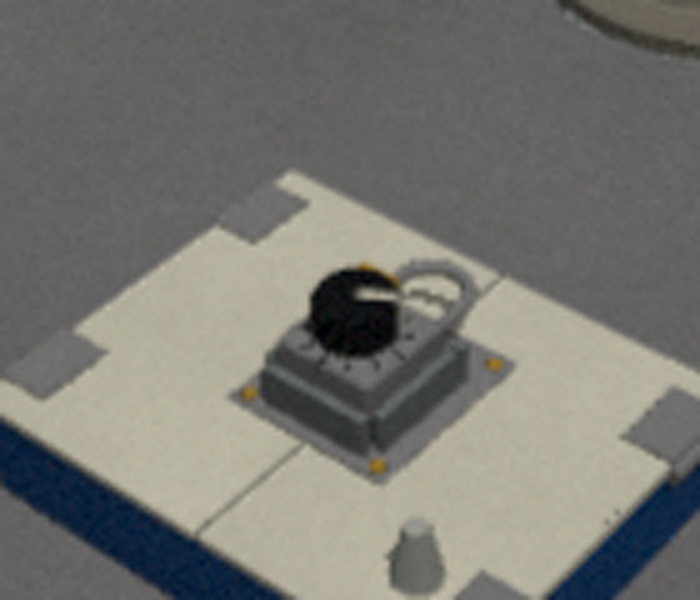

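```bash
python3 - <<'E'
from h import *
def full(n,p):
    o=(270-70,188-60) if n=="scene" else (284-70,212-60)
    return (p[0]+.5)/5-.5+o[0],(p[1]+.5)/5-.5+o[1]
P={}
for n,px in dict(side=dict(s0=(185,285,.07),s1=(530,470,.07),d=(352,297,.137),tip=(350,340,.137)),scene=dict(s0=(197,535,.07),s1=(500,272,.07),d=(355,292,.137),tip=(400,297,.137))).items():
    z=np.load(f"pics/{n}0.npz")
    P={k:plane(z["K"],z["T"],*full(n,q),q[2]) for k,q in ((k,v) for k,v in px.items())}
    v=P["s0"]-P["s1"]; yaw=np.arctan2(v[1],v[0]); t=P["tip"]-P["d"]
    print(n,{k:p.round(4) for k,p in P.items()},"yaw",yaw,"mid",(P["s0"]+P["s1"])/2,"dial",np.arctan2(t[1],t[0])-yaw-np.pi)
T=pose();print(T.round(3))
E
```

```text
side {'s0': array([ 0.681 , -0.0501,  0.07  ]), 's1': array([0.4528, 0.0135, 0.07  ]), 'd': array([ 0.5666, -0.0136,  0.137 ]), 'tip': array([0.5571, 0.0168, 0.137 ])} yaw -0.2721081642791633 mid [ 0.56689349 -0.01829263  0.07      ] dial -0.9966113840240816
scene {'s0': array([ 0.6903, -0.0499,  0.07  ]), 's1': array([0.4556, 0.0129, 0.07  ]), 'd': array([ 0.5717, -0.0192,  0.137 ]), 'tip': array([0.5668, 0.0023, 0.137 ])} yaw -0.2616324070020987 mid [ 0.5729343  -0.01850148  0.07      ] dial -1.0856545312507109
[[-0.001  0.298 -0.955  0.201]
 [ 0.001 -0.955 -0.298 -0.644]
 [-1.    -0.001  0.     0.231]
 [ 0.     0.     0.     1.   ]]
```

Call:
{"api": "step_arm", "payload": {"plan": [[-0.7,0,0,0.0227,0,0],[-0.7,0,0,0.0227,0,0],[-0.7,0,0,0.0227,0,0],[-0.7,0,0,0.0227,0,0],[0,-0.97,-0.26,0,0,0],[0,-0.97,-0.26,0,0,0],[0,-0.97,-0.26,0,0,0],[0,-0.97,-0.26,0,0,0]], "fingers": -1}}

```text
t: 1.15
eef_pos: [0.283, -0.5042, 0.343]
tool_rot: [0.094, -0.701, 0.094, 0.701]
contact_force: [-0.3, -0.0, 0.5]
gripper_width: 1.002
```

Call:
{"api": "step_arm", "payload": {"plan": [[0,-0.97,-0.26,0,0,0],[0,-0.97,-0.26,0,0,0],[0,-0.97,-0.26,0,0,0],[0,-0.97,-0.26,0,0,0],[0,-0.97,-0.26,0,0,0],[0,-0.97,-0.26,0,0,0],[0,-0.97,-0.26,0,0,0],[0,-0.97,-0.26,0,0,0]]}}

```text
t: 2.15
eef_pos: [0.4451, -0.2271, 0.3432]
tool_rot: [0.094, -0.701, 0.094, 0.701]
contact_force: [-0.1, -0.9, 0.3]
gripper_width: 0.999
```

Call:
{"api": "step_arm", "payload": {"plan": [[0,-0.97,-0.26,0,0,0],[0,-0.97,-0.26,0,0,0],[0,-0.97,-0.26,0,0,0],[0,-0.97,-0.26,0,0,0],[0.8,-0.97,-0.26,0,0,0],[0.8,-0.97,-0.26,0,0,0],[0.6,0,0,0,0,0],[0,0,0,0,0,0]]}}

```text
t: 3.15
eef_pos: [0.5651, -0.0202, 0.2532]
tool_rot: [0.094, -0.699, 0.094, 0.702]
contact_force: [-0.8, -0.1, 0.1]
gripper_width: 1.001
```

```bash
python3 - <<'E'
from h import *
K,T,m=cam("wrist"); P=pose(); im,d=bot.read_camera("wrist"); save("w1",im); np.savez("pics/w1.npz",im=im,d=d,K=K,T=T)
print(P.round(4), bot.get_obs()["q"].round(3),bot.get_obs()["t"], proj(K,T,[.57,-.018,.137]))
E
```

```text
[[-4.800e-03 -2.638e-01 -9.646e-01  5.651e-01]
 [-2.000e-04 -9.646e-01  2.638e-01 -2.020e-02]
 [-1.000e+00  1.400e-03  4.600e-03  2.532e-01]
 [ 0.000e+00  0.000e+00  0.000e+00  1.000e+00]] [ 0.19   0.299 -0.324  1.774  0.106  1.088 -2.009] 3.2 (np.float64(278.88318291647), np.float64(201.28902013686698))
```

View pics/w1.png

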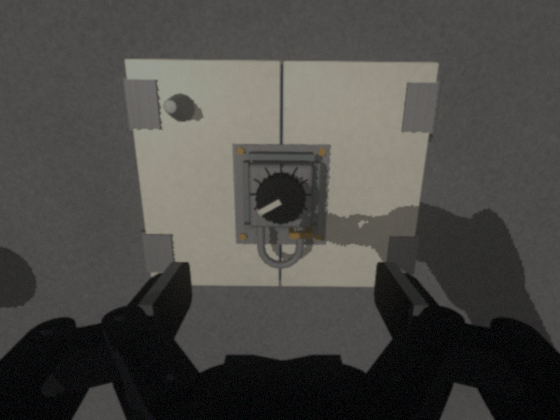

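```bash
python3 - <<'E'
from h import *
z=np.load("pics/w1.npz"); im,K,T=z["im"],z["K"],z["T"]
c=im[130:275,205:355]; save("w1c",cv2.resize(c,None,fx=4,fy=4,interpolation=cv2.INTER_CUBIC))
g=cv2.cvtColor(im,cv2.COLOR_RGB2GRAY)
m=np.zeros_like(g); m[165:232,245:315]=(g[165:232,245:315]<28)*255
m=cv2.morphologyEx(m,cv2.MORPH_OPEN,np.ones((3,3)))
cs,_=cv2.findContours(m,cv2.RETR_EXTERNAL,cv2.CHAIN_APPROX_NONE); k=max(cs,key=cv2.contourArea)
(u,v),r=cv2.minEnclosingCircle(k); print("dial circ",u,v,r, plane(K,T,u,v,.13))
w=np.zeros_like(g); w[165:232,245:315]=(g[165:232,245:315]>110)*255
cc=np.hypot(*(np.indices(g.shape)[::-1]-np.array([u,v])[:,None,None]))<r
ys,xs=np.nonzero((w>0)&cc); print(len(xs),xs.mean(),ys.mean())
pts=np.c_[xs,ys].astype(np.float32); vx,vy,x0,y0=cv2.fitLine(pts,cv2.DIST_L2,0,.01,.01).ravel()
a=plane(K,T,x0-15*vx,y0-15*vy,.137);b=plane(K,T,x0+15*vx,y0+15*vy,.137);print("line yaw",np.arctan2(*(b-a)[1::-1]))
# seam
a=plane(K,T,282,62,.07);b=plane(K,T,280,286,.07);print("seam",a,b,"yaw",np.arctan2(*(a-b)[1::-1]))
E
```

```text
Traceback (most recent call last):
ValueError: max() iterable argument is empty
```

View pics/w1c.png

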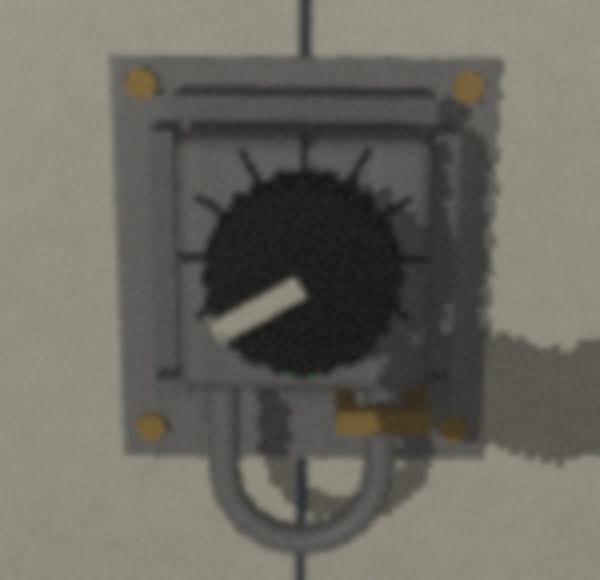

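```bash
cat > dm.py <<'E'
from h import *
def dial(im,K,T,u,v,r):
    u,v=int(u),int(v)
    g=cv2.cvtColor(im,cv2.COLOR_RGB2GRAY)
    m=np.zeros_like(g); s=np.s_[v-r:v+r,u-r:u+r]; m[s]=(g[s]<50)*255
    m=cv2.morphologyEx(m,cv2.MORPH_OPEN,np.ones((5,5)))
    cs,_=cv2.findContours(m,cv2.RETR_EXTERNAL,cv2.CHAIN_APPROX_NONE); k=max(cs,key=cv2.contourArea)
    (u,v),R_=cv2.minEnclosingCircle(k)
    jj,ii=np.indices(g.shape); cc=np.hypot(ii-u,jj-v)<R_+1
    ys,xs=np.nonzero((g>100)&cc); pts=np.c_[xs,ys].astype(np.float32)
    vx,vy,x0,y0=cv2.fitLine(pts,cv2.DIST_L2,0,.01,.01).ravel()
    if (x0-u)*vx+(y0-v)*vy<0: vx,vy=-vx,-vy
    a=plane(K,T,x0-10*vx,y0-10*vy,.137);b=plane(K,T,x0+10*vx,y0+10*vy,.137)
    return (u,v,R_),plane(K,T,u,v,.133),np.arctan2(b[1]-a[1],b[0]-a[0]),len(xs)
E
python3 - <<'E'
from dm import *
z=np.load("pics/w1.npz"); im,K,T=z["im"],z["K"],z["T"]
d=dial(im,K,T,281,198,32); print(d)
a=plane(K,T,282,62,.07);b=plane(K,T,280,286,.07);yaw=np.arctan2(*(a-b)[1::-1]);print("seam",a,b,"yaw",yaw)
print("dial",(d[2]-yaw-np.pi+np.pi)%(2*np.pi)-np.pi)
P=pose();print("shift tool to dial", (P[:3,:3].T@(np.r_[d[1][:2],.114]-P[:3,3]))/.04)
E
```

```text
((281.3675842285156, 197.93873596191406, 26.07192039489746), array([ 0.57134083, -0.02058081,  0.133     ]), np.float64(1.8073704901085237), 130)
seam [ 0.68568071 -0.05240325  0.07      ] [0.45325708 0.01365916 0.07      ] yaw -0.27692940055029414
dial -1.0572927629309752
shift tool to dial [ 3.52099123 -0.04101457 -0.13262682]
```

Call:
{"api": "step_arm", "payload": {"plan": [[0.5,-0.04,-0.13,0,0,0],[0.7,0,0,0,0,0],[0.7,0,0,0,0,0],[0.7,0,0,0,0,0],[0.5,0,0,0,0,0],[0.4,0,0,0,0,0],[0,0,0,0,0,0]]}}

```text
t: 4.08
eef_pos: [0.5714, -0.0205, 0.1143]
tool_rot: [0.094, -0.7, 0.095, 0.701]
contact_force: [-1.4, -0.2, -0.1]
gripper_width: 1.003
```

Call:
{"api": "step_arm", "payload": {"plan": [[0,0,0,0,0,0],[0,0,0,0,0,0],[0,0,0,0,0,0],[0,0,0,0,0,0]], "fingers": 1, "force": 40}}

```text
t: 4.58
eef_pos: [0.5726, -0.0202, 0.1164]
tool_rot: [-0.094, 0.701, -0.094, -0.7]
contact_force: [-1.0, -0.2, 6.4]
gripper_width: 0.48
```

```bash
python3 - <<'E'
from h import *
im,d=bot.read_camera("side"); save("s2",cv2.resize(im[140:300,200:400],None,fx=4,fy=4)); im,d=bot.read_camera("wrist"); save("w2",im)
o=bot.get_obs(); print(pose().round(4),o["contact_force"],o["torque"],o["gripper_width"],o["q"])
E
```

```text
[[ 1.500e-03 -2.646e-01 -9.643e-01  5.726e-01]
 [-3.000e-04 -9.643e-01  2.646e-01 -2.020e-02]
 [-1.000e+00 -2.000e-04 -1.600e-03  1.164e-01]
 [ 0.000e+00  0.000e+00  0.000e+00  1.000e+00]] [-2.05840887 -0.9078853   5.40152012] [-0.08950601  0.33906785 -0.05591018] 0.47143816240001496 [ 0.16034598  0.4635362  -0.29925078  1.8895313   0.18302429  0.81334533
 -2.07382356]
```

View pics/w2.png

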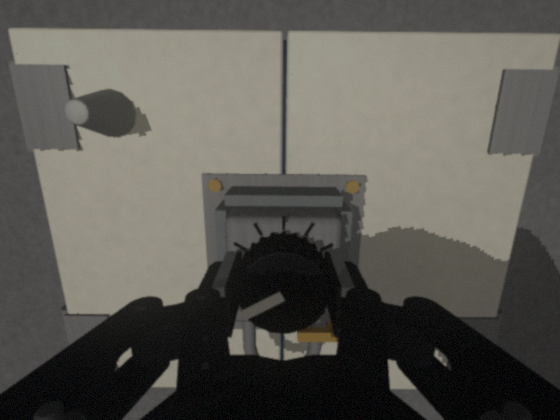

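View pics/s2.png

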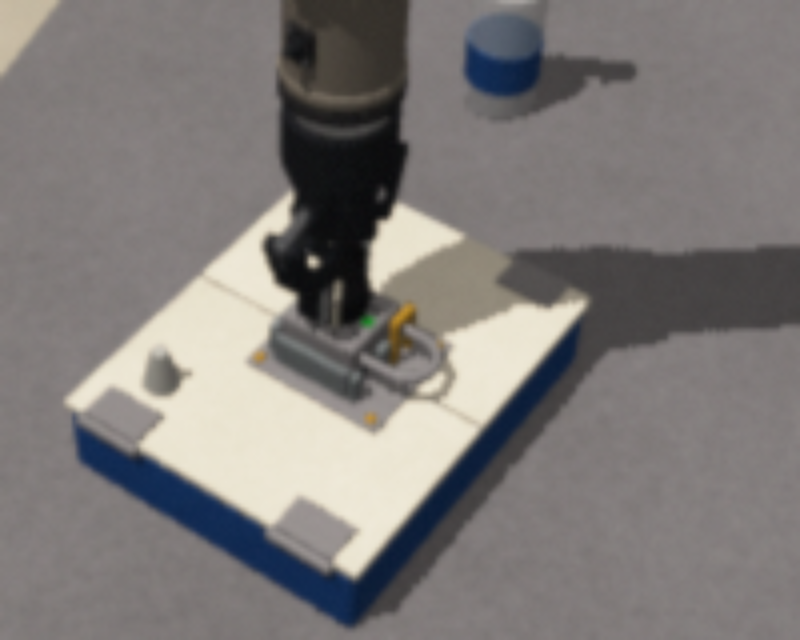

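The dial is gripped, and the push of about 6 N suggests the tips touch the face. I'll ease off, raise by 3 mm and pinch again.

Call:
{"api": "step_arm", "payload": {"plan": [[0,0,0,0,0,0],[-0.08,0,0,0,0,0],[0,0,0,0,0,0]], "fingers": -0.3}}

```text
t: 5.05
eef_pos: [0.5722, -0.0201, 0.1187]
tool_rot: [-0.094, 0.701, -0.094, -0.701]
contact_force: [1.6, -0.2, 1.2]
gripper_width: 0.649
```

Call:
{"api": "step_arm", "payload": {"plan": [[0,0,0,0,0,0],[0,0,0,0,0,0],[0,0,0,0,0,0]], "fingers": 1, "force": 40}}

```text
t: 5.42
eef_pos: [0.5721, -0.0201, 0.1188]
tool_rot: [-0.094, 0.701, -0.094, -0.701]
contact_force: [-1.4, 0.4, 4.7]
gripper_width: 0.475
```

Call:
{"api": "step_arm", "payload": {"plan": [[0,0,0,-0.021,0,0],[0,0,0,-0.021,0,0],[0,0,0,-0.021,0,0],[0,0,0,-0.021,0,0],[0,0,0,-0.021,0,0],[0,0,0,-0.021,0,0],[0,0,0,-0.021,0,0],[0,0,0,-0.021,0,0]]}}

```text
t: 6.42
eef_pos: [0.5716, -0.0176, 0.1188]
tool_rot: [0.272, 0.652, 0.274, -0.652]
contact_force: [-3.7, 4.6, 5.7]
gripper_width: 0.471
```

Call:
{"api": "step_arm", "payload": {"plan": [[0,0,0,0,0,0],[0,0,0,0,0,0]]}}

```text
t: 6.68
eef_pos: [0.5722, -0.0186, 0.1188]
tool_rot: [0.271, 0.653, 0.272, -0.652]
contact_force: [-0.6, 5.7, 4.9]
gripper_width: 0.475
```

```bash
python3 - <<'E'
from h import *
im,d=bot.read_camera("wrist"); save("w3",im)
o=bot.get_obs(); print(pose().round(4),o["contact_force"],o["torque"],o["gripper_width"],o["q"])
E
```

```text
[[ 6.000e-04  7.092e-01 -7.050e-01  5.722e-01]
 [ 1.600e-03 -7.050e-01 -7.092e-01 -1.870e-02]
 [-1.000e+00 -7.000e-04 -1.500e-03  1.188e-01]
 [ 0.000e+00  0.000e+00  0.000e+00  1.000e+00]] [-0.9351085   3.54316888  5.67955303] [1.0591171  0.4222806  0.02551142] 0.46773680270638707 [ 0.34666781  0.49973273 -0.54540227  1.87524974  0.33313003  0.85689069
 -1.14768401]
```

View pics/w3.png

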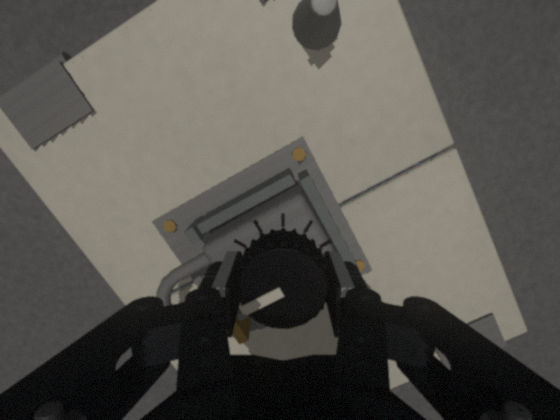

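Call:
{"api": "step_arm", "payload": {"plan": [[0,0,0,0,0,0],[0,0,0,0,0,0],[-0.5,0,0,0,0,0],[-0.9,0,0,0,0,0],[-0.9,0,0,0.027,0,0],[-0.5,0,0,0.027,0,0],[0,0,0,0.027,0,0],[0,0,0,0.027,0,0]], "fingers": -1}}

```text
t: 7.72
eef_pos: [0.5725, -0.0203, 0.2325]
tool_rot: [0.037, 0.707, 0.036, -0.705]
contact_force: [-0.2, 0.8, -1.0]
gripper_width: 1.002
```

Call:
{"api": "step_arm", "payload": {"plan": [[0,0,0,0.027,0,0],[0,0,0,0.027,0,0],[0,0,0,0,0,0],[0,0,0,0,0,0]]}}

```text
t: 8.22
eef_pos: [0.5722, -0.0201, 0.2312]
tool_rot: [-0.08, 0.703, -0.08, -0.702]
contact_force: [-0.1, -0.1, 0.7]
gripper_width: 1.003
```

```bash
python3 - <<'E'
from dm import *
K,T,m=cam("wrist"); P=pose(); im,d=bot.read_camera("wrist"); save("w4",im); np.savez("pics/w4.npz",im=im,d=d,K=K,T=T)
u,v=proj(K,T,[.5713,-.0206,.137]); 
c=im[int(v)-80:int(v)+110,int(u)-100:int(u)+100]; save("w4c",cv2.resize(c,None,fx=3,fy=3,interpolation=cv2.INTER_CUBIC))
print(P.round(4),bot.get_obs()["q"].round(2),u,v)
r=dial(im,K,T,u,v,42); print(r,"dial",(r[2]+.277)%(2*np.pi)-np.pi)
E
```

```text
[[ 9.000e-04 -2.247e-01 -9.744e-01  5.722e-01]
 [-1.000e-04 -9.744e-01  2.247e-01 -2.010e-02]
 [-1.000e+00 -1.000e-04 -9.000e-04  2.312e-01]
 [ 0.000e+00  0.000e+00  0.000e+00  1.000e+00]] [ 0.24  0.34 -0.4   1.78  0.15  1.05 -2.  ] 283.9124679862957 214.766460424959
((284.4615478515625, 211.46153259277344, 28.45050621032715), array([ 0.57274276, -0.02140281,  0.133     ]), np.float64(2.8963306640783193), 66) dial 0.031738010488526314
```

View pics/w4c.png

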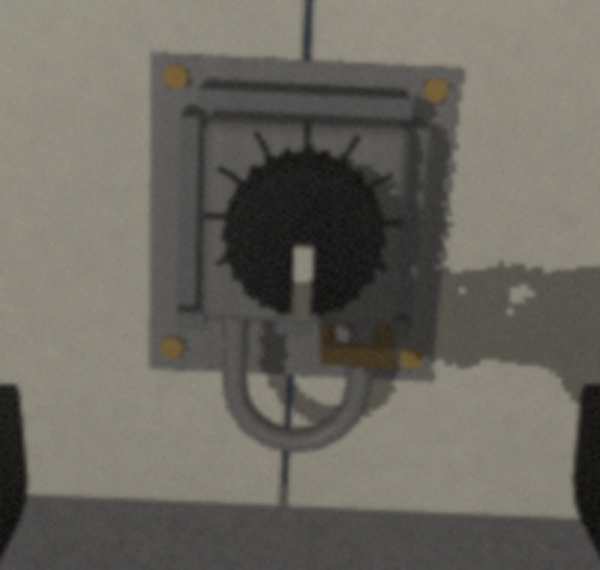

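```bash
python3 - <<'E'
from h import *
z=np.load("pics/w4.npz"); K,T=z["K"],z["T"]
f=lambda a,b,h=.099: plane(K,T,183+(a+.5)/3-.5,134+(b+.5)/3-.5,h)
L,Rr,B=f(223,375),f(374,380),f(293,451,.097); print(L,Rr,B,np.linalg.norm(L-Rr))
t=pose(); yaw=-.272
lx=np.array([np.cos(yaw),np.sin(yaw),0]); c=np.r_[.572,-.021,0]
for p in (L,Rr,B): d=p-c; print("lockxy",d@lx,d@np.array([-lx[1],lx[0],0]))
g1=c-.066*lx; g2=B+.017*lx; print(g1,g2)
Y=-np.array([-lx[1],lx[0],0]); Z=-lx; d=(g1+g2)/2-t[:3,3]; print("after rot: dy,dz",d@Y/.04,d@Z/.04)
E
```

```text
[0.52256622 0.01713974 0.099     ] [ 0.50991526 -0.02997748  0.099     ] [0.48972141 0.00160298 0.097     ] 0.04878606357972545
lockxy -0.05786293382200544 0.023456754682988683
lockxy -0.05739034617878521 -0.02532701987909795
lockxy -0.08532613773318685 -0.0003328424498346178
[ 0.50842646 -0.00326854  0.        ] [ 0.50609642 -0.00296421  0.097     ]
after rot: dy,dz 0.025104378732797653 1.6763986161052016
```

Call:
{"api": "step_arm", "payload": {"plan": [[0,0,0,0.0066,0,0],[0,0.03,0.83,0,0,0],[0,0,0.83,0,0,0],[0.8,0,0,0,0,0],[0.8,0,0,0,0,0],[0.8,0,0,0,0,0],[0.7,0,0,0,0,0],[0,0,0,0,0,0]], "fingers": -1}}

```text
t: 9.28
eef_pos: [0.5062, -0.0036, 0.105]
tool_rot: [0.095, -0.699, 0.095, 0.702]
contact_force: [-0.6, 0.0, 0.1]
gripper_width: 0.999
```

Call:
{"api": "step_arm", "payload": {"plan": [[0.3,0,0,0,0,0],[0.28,0,0,0,0,0],[0,0,0,0,0,0]]}}

```text
t: 9.65
eef_pos: [0.5073, -0.0036, 0.0828]
tool_rot: [0.096, -0.7, 0.096, 0.701]
contact_force: [0.5, -0.0, -0.7]
gripper_width: 1.0
```

```bash
python3 - <<'E'
from h import *
im,d=bot.read_camera("wrist"); save("w5",im)
im,d=bot.read_camera("side"); save("s5",cv2.resize(im[140:300,200:400],None,fx=4,fy=4))
o=bot.get_obs(); print(pose().round(4),o["contact_force"],o["torque"])
E
```

```text
[[ 3.000e-04 -2.680e-01 -9.634e-01  5.079e-01]
 [ 0.000e+00 -9.634e-01  2.680e-01 -3.400e-03]
 [-1.000e+00 -1.000e-04 -2.000e-04  8.350e-02]
 [ 0.000e+00  0.000e+00  0.000e+00  1.000e+00]] [-0.79248981 -0.0781379   0.58967467] [-0.01793268 -0.01659727  0.02096608]
```

View pics/w5.png

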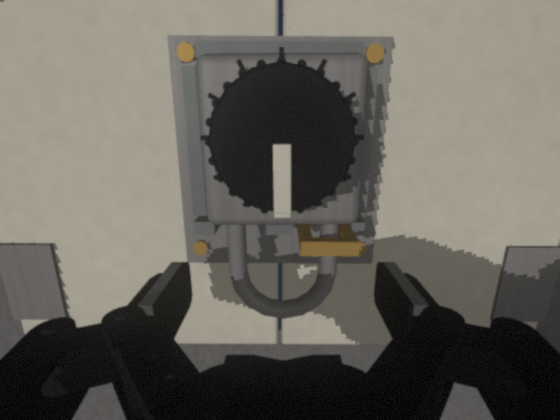

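View pics/s5.png

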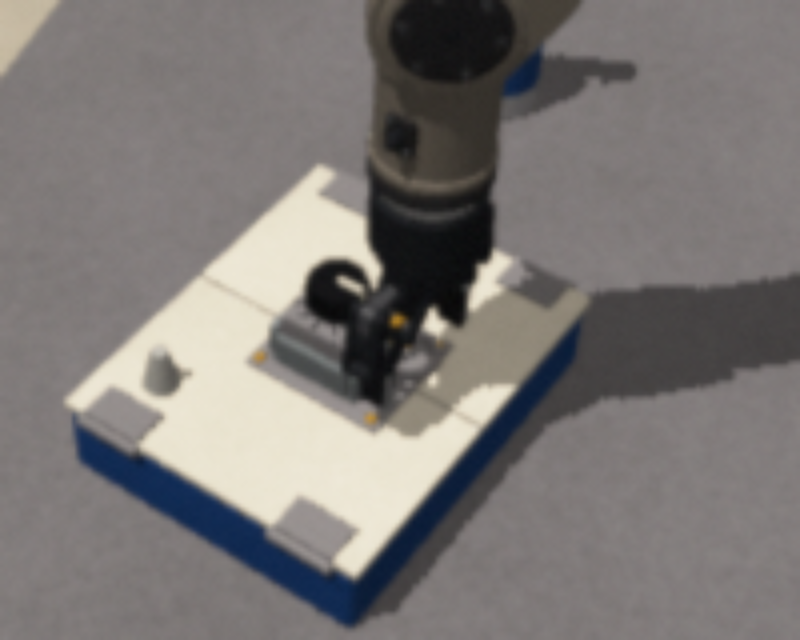

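The dial line points straight at the green mark, and the open fingers straddle both shackle legs, about (237..330, 260). Now I'll close and pull.

Call:
{"api": "step_arm", "payload": {"plan": [[0,0,0,0,0,0],[0,0,0,0,0,0],[0,0,0,0,0,0],[0,0,0,0,0,0]], "fingers": 1, "force": 40}}

```text
t: 10.25
eef_pos: [0.5078, -0.0035, 0.0836]
tool_rot: [-0.096, 0.701, -0.096, -0.701]
contact_force: [-1.4, 0.7, 3.7]
gripper_width: 0.535
```

Call:
{"api": "step_arm", "payload": {"plan": [[0,0,0.1,0,0,0],[0,0,0.1,0,0,0],[0,0,0.1,0,0,0],[0,0,0.1,0,0,0],[0,0,0.1,0,0,0],[0,0,0.1,0,0,0],[0,0,0,0,0,0]]}}

```text
t: 11.12
eef_pos: [0.4837, 0.0032, 0.0831]
tool_rot: [0.095, -0.7, 0.096, 0.701]
contact_force: [0.6, 0.2, 1.3]
gripper_width: 0.536
```

Call:
{"api": "step_arm", "payload": {"plan": [[0,0,0.08,0,0,0],[0,0,0,0,0,0],[0,0,0,0,0,0]]}}

```text
t: 11.5
eef_pos: [0.4822, 0.0039, 0.0835]
tool_rot: [-0.096, 0.701, -0.096, -0.7]
contact_force: [3.4, -0.5, 0.8]
gripper_width: 0.535
```

```bash
python3 - <<'E'
from h import *
im,d=bot.read_camera("wrist"); save("w6",im)
o=bot.get_obs(); print(pose().round(4),o["contact_force"],o["torque"])
E
```

```text
[[ 1.200e-03 -2.682e-01 -9.633e-01  4.822e-01]
 [ 2.000e-04 -9.634e-01  2.682e-01  3.800e-03]
 [-1.000e+00 -5.000e-04 -1.100e-03  8.350e-02]
 [ 0.000e+00  0.000e+00  0.000e+00  1.000e+00]] [ 4.95629285 -2.03671197  0.22633036] [-0.38823406 -0.98279087 -0.01064366]
```

View pics/w6.png

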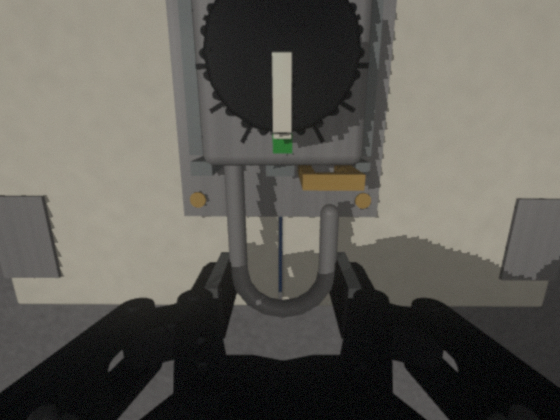

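The shackle is fully out: its short leg's end at (330,210) is clear of the staple at (333,180), and the arm feels the stop. I'll release it and go back to the dial.

Call:
{"api": "step_arm", "payload": {"plan": [[0,0,-0.06,0,0,0],[0,0,0,0,0,0],[0,0,0,0,0,0],[-0.7,0,0,0,0,0],[-0.8,0,0,0,0,0],[-0.8,0,0,0,0,0],[0,0,-0.75,0,0,0],[0,0,-0.75,0,0,0]], "fingers": -1}}

```text
t: 12.55
eef_pos: [0.5421, -0.0131, 0.1758]
tool_rot: [-0.095, 0.701, -0.096, -0.7]
contact_force: [0.3, -0.8, 0.1]
gripper_width: 0.997
```

Call:
{"api": "step_arm", "payload": {"plan": [[0,0,-0.75,0,0,0],[0,0,0,0,0,0],[0,0,0,0,0,0]]}}

```text
t: 12.92
eef_pos: [0.5695, -0.0206, 0.1748]
tool_rot: [0.096, -0.7, 0.096, 0.701]
contact_force: [-0.7, 0.5, 1.0]
gripper_width: 0.997
```

```bash
python3 - <<'E'
from dm import *
K,T,m=cam("wrist"); P=pose(); im,d=bot.read_camera("wrist"); save("w7",im)
u,v=proj(K,T,[.5713,-.0206,.137]); r=dial(im,K,T,u,v,60)
print(P.round(4),(u,v),r,"shift",P[:3,:3].T@(np.r_[r[1][:2],.118]-P[:3,3])/.04)
E
```

```text
[[-1.700e-03 -2.678e-01 -9.635e-01  5.695e-01]
 [ 2.000e-04 -9.635e-01  2.678e-01 -2.060e-02]
 [-1.000e+00  3.000e-04  1.700e-03  1.748e-01]
 [ 0.000e+00  0.000e+00  0.000e+00  1.000e+00]] (np.float64(282.42056364299043), np.float64(237.1061088163982)) ((289.1044616699219, 235.06686401367188, 41.88867950439453), array([ 0.57000644, -0.02464975,  0.133     ]), np.float64(1.5206375122964682), 30) shift [ 1.41986799  0.09393475 -0.04213174]
```

View pics/w7.png

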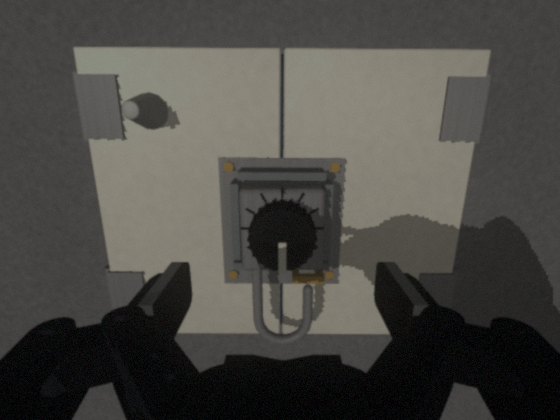

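The dial is at (283,236), which matches the projected point (282,237), and the shackle is open. The automatic circle was skewed by shadow, so I'm ignoring it. Now I'll descend and grip.

Call:
{"api": "step_arm", "payload": {"plan": [[0.5,0,-0.04,0,0,0],[0.5,0,0,0,0,0],[0.4,0,0,0,0,0],[0,0,0,0,0,0],[0,0,0,0,0,0]]}}

```text
t: 13.6
eef_pos: [0.5724, -0.0212, 0.1199]
tool_rot: [-0.096, 0.701, -0.096, -0.7]
contact_force: [0.1, 0.5, 1.3]
gripper_width: 1.0
```

Call:
{"api": "step_arm", "payload": {"plan": [[0,0,0,0,0,0],[0,0,0,0,0,0],[0,0,0,0,0,0],[0,0,0,0,0,0],[-0.1,0,0,0,0,0],[-0.15,0,0,0,0,0],[-0.2,0,0,0,0,0],[0,0,0,0,0,0]], "fingers": 1, "force": 70}}

```text
t: 14.6
eef_pos: [0.5725, -0.0214, 0.1381]
tool_rot: [-0.096, 0.701, -0.096, -0.7]
contact_force: [-0.8, -1.1, -4.0]
gripper_width: 0.467
```

```bash
python3 - <<'E'
from h import *
im,d=bot.read_camera("wrist"); save("w8",im)
im,d=bot.read_camera("side"); save("s8",cv2.resize(im[140:300,200:400],None,fx=4,fy=4))
o=bot.get_obs(); print(pose().round(4),o["contact_force"],o["torque"],o["gripper_width"])
E
```

```text
[[ 0.000e+00 -2.682e-01 -9.634e-01  5.720e-01]
 [-1.000e-04 -9.634e-01  2.682e-01 -2.140e-02]
 [-1.000e+00  1.000e-04 -1.000e-04  1.374e-01]
 [ 0.000e+00  0.000e+00  0.000e+00  1.000e+00]] [-0.2130409  -0.37851749 -3.66971653] [-0.05402049 -0.03573201  0.03743577] 0.4665869964879007
```

View pics/w8.png

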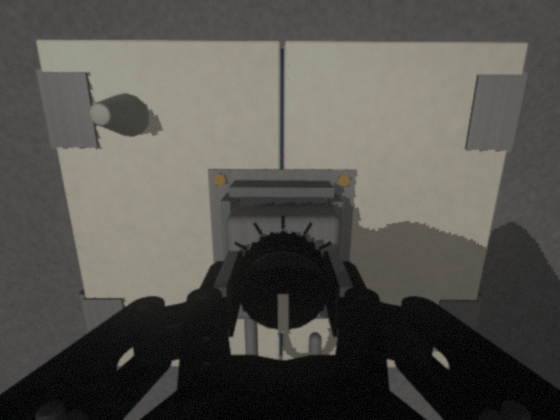

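View pics/s8.png

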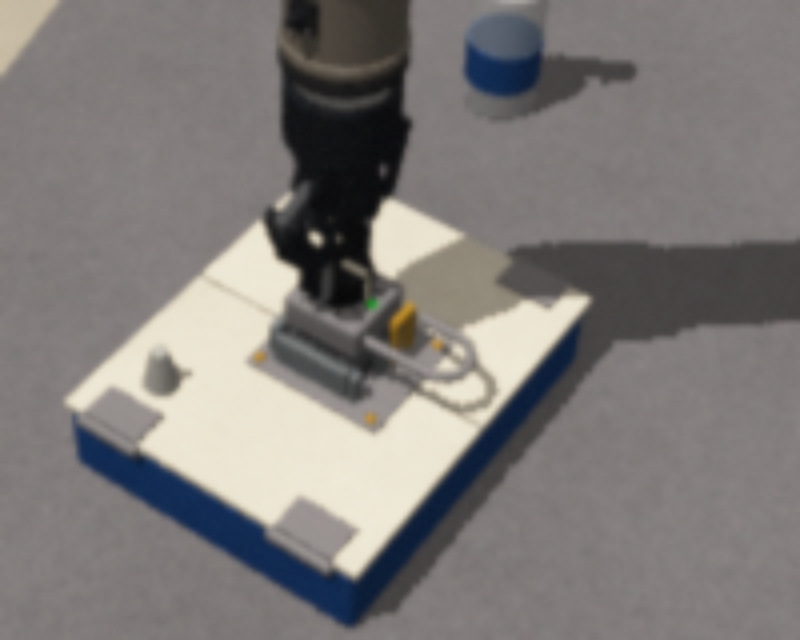

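The lock is lifted level and weighs about 3.7 N in the hand. I'll keep raising it straight up.

Call:
{"api": "step_arm", "payload": {"plan": [[-0.4,0,0,0,0,0],[-0.6,0,0,0,0,0],[-0.7,0,0,0,0,0],[-0.7,0,0,0,0,0],[-0.6,0,0,0,0,0],[-0.4,0,0,0,0,0],[-0.2,0,0,0,0,0],[0,0,0,0,0,0]]}}

```text
t: 15.7
eef_pos: [0.5721, -0.0214, 0.2814]
tool_rot: [-0.096, 0.701, -0.096, -0.701]
contact_force: [0.1, 0.5, -3.6]
gripper_width: 0.461
```

Call:
{"api": "step_arm", "payload": {"plan": [[0,0,0,0,0,0],[0,0,0,0,0,0],[0,0,0,0,0,0],[0,0,0,0,0,0]]}}

```text
t: 16.2
eef_pos: [0.572, -0.0214, 0.2811]
tool_rot: [0.096, -0.7, 0.096, 0.701]
contact_force: [-0.7, -0.1, -4.0]
gripper_width: 0.463
```

```bash
python3 - <<'E'
from h import *
im,d=bot.read_camera("side"); save("s9",cv2.resize(im[100:290,190:390],None,fx=3,fy=3))
im,d=bot.read_camera("scene"); save("c9",cv2.resize(im[80:290,120:400],None,fx=2.5,fy=2.5))
o=bot.get_obs(); print(pose().round(4),o["contact_force"],o["torque"],o["gripper_width"],abs(o["joint_vel"]).max())
E
```

```text
[[-0.     -0.2682 -0.9634  0.5721]
 [-0.     -0.9634  0.2682 -0.0214]
 [-1.      0.      0.      0.2812]
 [ 0.      0.      0.      1.    ]] [ 0.06967875  0.0366389  -3.73462427] [-0.00934424 -0.05605334 -0.02019148] 0.46828165244934067 0.0023886645954229093
```

View pics/s9.png

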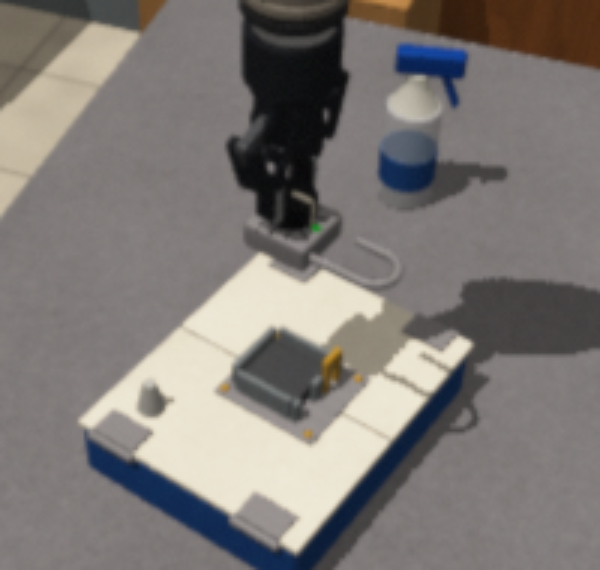

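View pics/c9.png

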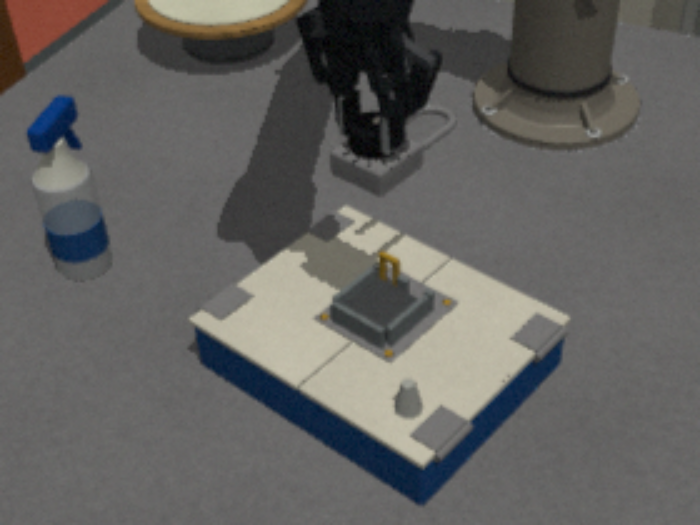

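The lock hangs level with its shackle open, about 16 cm above the empty cradle, and the nozzle and bottle are where they stood.

```bash
python3 -c "
from station import bot
print(bot.hand_in())"
```

```text
the job is handed in; nothing more can be done
None
```

The lock is open, lifted and presented, and I handed the job in at about 16 s of the 67 s allowed; the hand-in reports no verdict.

**What I did:**
- I turned the dial two clicks anticlockwise, about 60°. The wrist picture then put the line within about 0.03 rad of the green mark.
- I drew the shackle out to its stop. The gripper moved about 26 mm against 24 mm of travel, the force rose to about 5 N, and the short leg's end was visibly clear of the staple.
- I gripped the dial at 70 N and lifted the lock straight up about 16 cm.

**Last checks:**
- The lock is level in both camera views with its shackle open, and the tool is vertical.
- The load is steady at 3.7 N, which matches 0.37 kg, so the lock is hanging free.
- The arm is at rest.
- The nozzle and spray bottle look unmoved. The bowl was outside the last picture crops, but the arm never went near it.

**Checks that disagreed:**
- The first camera estimates of the dial from the scene and side views differed by about 7–15 mm. I used the wrist camera instead.
- The automatic dial fit before the last grasp was thrown off by shadow. I went by the projected position and the picture instead.
- On the first pinch, a push of about 6 N suggested the fingertips were touching the lock's face, so I raised 3 mm and pinched again.

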